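# Draw three cells from the gravity dispenser into a hand-held tin

### The job

The charger takes three cells: pick up the catch tin by its handle and, holding it up under the mouth of the cell dispenser, nudge the paddle fully back with the tin itself, without ramming it, once for each cell (let the paddle swing right back in between), so that three cells drop into the tin. Leave the other two in the dispenser, then stand the tin upright in the middle of the rubber mat in front of the charger and let go, leaving the other things on the shelf where they are.

Things in the scene. Friction and masses are not known exactly. Their poses are not given: they have to be found in the camera images.
- dispenser: the cell dispenser, fixed: a narrow gravity feeder in clear plastic and grey flat steel, 300 mm long, 340 mm tall. Origin on the shelf top directly below the lip of its chute; x points back into the dispenser, -x is the way cells come out. The 46 mm wide chute falls 20 degrees to its lip. Base and legs stand at x = 59 mm and beyond; below the mouth all is free.
- lip (a point): middle of the lip, the lower end of the chute's floor, 175 mm above the shelf. A clear deflector 40 mm in front of it and a cheek on each side (reaching down to 170 mm above the shelf, 54 mm wide in all) make a mouth open only downwards; the cells drop out there, between the lip and the deflector.
- hopper_edge (a point): middle of the front lower edge of the clear loading hopper, 120 mm wide, that overhangs the mouth: 105 mm in front of the lip, underside some 305 mm above the shelf there and 290 mm over the lip. So whatever holds the tin by its handle under the mouth must lean back, away from the dispenser, by 25 degrees or more (30 to 40 is comfortable).
- paddle (a joint): angle of the paddle: 0 at rest, 0.42 rad at its stop when pushed back (dispenser's +x). Its spring resists at the bar with about 3 N at rest, 7 N at the stop. Each full stroke lets out one cell: the front blade opens only in the last quarter, a rear blade holds the others; the next cell moves up (0.3 s) once the paddle is back at rest. Hinge 37 mm behind the lip, 169 mm above the shelf.
- paddle_bar (a point): centre of the paddle's foot, a level rubber-covered bar 10 mm thick, 56 mm long, across the dispenser, 52 mm from the hinge. At rest 14 mm behind the lip and 122 mm above the shelf; at the stop 35 mm behind the lip and 117 mm above the shelf. With its side on the bar at the stop the tin's centre is some 16 mm in front of the lip.
- tin: an open round catch tin of plain metal, 92 mm across, 60 mm tall, walls 3 mm, about 180 g, standing on the shelf. Origin: centre of its underside, z up. A straight level handle points along its -x, roughly towards the robot: 12 mm thick, 18 mm high, flat sides, its middle 45 mm above the underside, from 50 to 107 mm from the tin's centre; grip it 80 mm out.
- tin_rim (a point): centre of the tin's open mouth, 60 mm above its underside. Held level with the rim some 20 mm below the lip's height, the tin passes freely under the mouth and its side meets the paddle's bar.
- mat: a black rubber mat, fixed, 130 x 130 x 4 mm, on the shelf in front of the hand-cranked charger (a green box 150 mm wide, 115 mm tall). Origin at the centre of its underside.
- cell1: number 1 in the queue (1 is the lowest) of five alike squat cells in red plastic jackets, 23 mm across, 43 mm long, 55 g, lying across the dispenser's chute. Origin at its centre, y along its length.
- cell2: number 2 in the queue (1 is the lowest) of five alike squat cells in red plastic jackets, 23 mm across, 43 mm long, 55 g, lying across the dispenser's chute. Origin at its centre, y along its length.
- cell3: number 3 in the queue (1 is the lowest) of five alike squat cells in red plastic jackets, 23 mm across, 43 mm long, 55 g, lying across the dispenser's chute. Origin at its centre, y along its length.
- cell4: number 4 in the queue (1 is the lowest) of five alike squat cells in red plastic jackets, 23 mm across, 43 mm long, 55 g, lying across the dispenser's chute. Origin at its centre, y along its length.
- cell5: number 5 in the queue (1 is the lowest) of five alike squat cells in red plastic jackets, 23 mm across, 43 mm long, 55 g, lying across the dispenser's chute. Origin at its centre, y along its length.
- insulator: a blue glass line insulator, 72 mm across, 90 mm tall, standing; to be left alone. Origin under its middle, on the shelf.
- fuse_block: a pewter grey fuse block, 76 x 38 x 34 mm, two studs on top; to be left alone. Origin under its middle, on the shelf.
- clamp: a brass battery clamp lying flat, 87 x 32 x 18 mm; to be left alone. Origin under its middle, on the shelf.
- grease_jar: a small closed jar, 54 mm across, 52 mm tall, standing; to be left alone. Origin under its middle, on the shelf.
- wrench: a steel spanner lying flat, 160 mm long; to be left alone. Origin under its middle, on the shelf.
- terminal_strip: a black terminal strip with three brass posts, 60 x 30 x 22 mm; to be left alone. Origin under its middle, on the shelf.
Things that resemble listed ones, but are neither listed nor needed, are in the scene too. Leave any green look-alike of the tin alone.

How it is judged:
On the way, in this order (a step that is already met when the one before it is completed fails the run):
1. the first cell is caught in the tin while the gripper holds the tin up, more than 30 mm above the shelf (x of cell1 in the frame of tin between -0.043 and 0.043 m and y of cell1 in the frame of tin between -0.043 and 0.043 m and z of cell1 in the frame of tin between 0 and 0.064 m and height (world z) of tin above 0.03 m and contact force between the fingers and tin above 1 N), for 0.15 s.
2. the second cell is caught in the tin while the gripper holds the tin up, more than 30 mm above the shelf (x of cell2 in the frame of tin between -0.043 and 0.043 m and y of cell2 in the frame of tin between -0.043 and 0.043 m and z of cell2 in the frame of tin between 0 and 0.064 m and height (world z) of tin above 0.03 m and contact force between the fingers and tin above 1 N), for 0.15 s.
3. the third cell is caught in the tin while the gripper holds the tin up, more than 30 mm above the shelf (x of cell3 in the frame of tin between -0.043 and 0.043 m and y of cell3 in the frame of tin between -0.043 and 0.043 m and z of cell3 in the frame of tin between 0 and 0.064 m and height (world z) of tin above 0.03 m and contact force between the fingers and tin above 1 N), for 0.15 s.
At the end, for the whole second after the job is handed in: Cells 1, 2 and 3 lie in the tin, cells 4 and 5 are still in the dispenser's chute; the tin stands upright (within 0.1 rad) and at rest on the mat, its centre within 40 mm of the mat's centre (x of cell1 in the frame of tin between -0.043 and 0.043 m and y of cell1 in the frame of tin between -0.043 and 0.043 m and z of cell1 in the frame of tin between 0 and 0.064 m and x of cell2 in the frame of tin between -0.043 and 0.043 m and y of cell2 in the frame of tin between -0.043 and 0.043 m and z of cell2 in the frame of tin between 0 and 0.064 m and x of cell3 in the frame of tin between -0.043 and 0.043 m and y of cell3 in the frame of tin between -0.043 and 0.043 m and z of cell3 in the frame of tin between 0 and 0.064 m and x of each of cell4, cell5 in the frame of dispenser above 0.02 m and z of each of cell4, cell5 in the frame of dispenser above 0.18 m and horizontal distance between tin and mat below 0.04 m and height (world z) of tin between 0.002 and 0.01 m and angle between tin's own z axis and vertical below 0.1 rad and linear speed of tin below 0.02 m/s); the robot touches nothing.
It fails at once if the paddle is rammed: pushed with more than 30 N (contact force between tin and paddle above 30 N).
It fails at once if the paddle is pushed with the gripper instead of the tin (contact force between any of the fingers, the arm and paddle above 1 N).
It fails at once if one of the other things on the shelf is moved by more than 30 mm (distance of any of insulator, fuse_block, clamp, grease_jar, wrench, terminal_strip from where it was at the start of the episode above 0.03 m).
It also fails if it takes over 64 s, if anything falls off the work surface, if the arm or the gripper's body presses on something with over 40 N, if the wrist force passes 120 N, or if a joint passes its speed limit or range.

### The arm

A 6-joint arm with a two-finger parallel gripper is mounted at the origin on the work surface. World frame = base frame: x ahead of the robot, y to its left, z up, the work surface at z = 0. Lengths are in m, angles in rad, forces in N, time in s.
With the tool pointing down it reaches from about 0.2 to 0.875 m from the base axis. Payload 3.4 kg.
Tool frame: the origin (TCP) lies between the finger pads; the fingertips stand 25 mm ahead of it and the grasp point (between the pads) lies 6 mm ahead of it (r.nose_length is the z of the fingertips in the tool frame, in m); z points along the fingers, y is the line along which they close (so a half turn about z gives the same grasp; the last joint's range is limited). The gripper opens to 94 mm and grips with 3 to 60 N. Pads are 16 mm wide; open, the fingers measure 119 mm over their backs; the gripper's body (75 mm by 177 mm) begins 78 mm behind the grasp point.
Start: joints at [-1.339, 0.276, 1.505, -0, 1.361, -0.121], TCP at [0.199, -0.54, 0.23] pointing down, gripper open.
Joint ranges: [-2.89, 2.89], [-0.75, 2.08], [0.22, 2.7], [-1.18, 4.32], [0.11, 2.71], [-2.7, 2.7]. Speed limits (rad/s): [2.57, 2.57, 3.14, 3.14, 3.14, 3.14].

### API

Orientations are given as a unit quaternion [w, x, y, z].
In Python, from plant import r, gripper_to, inverse_kinematics, vision, models, telemetry gives the robot as it stands. Calls block until the motion is done:
- r.move_to(position, orientation): joint-space move of the TCP to a pose.
- r.move_l(position, rot=None, vel=0.15, guard=None): straight line of the TCP; rot=None keeps the orientation; vel is the mean speed in m/s. With guard (N) it stops when the force on the tool has changed by that much, and returns True; else False.
- r.movej(angles): joint-space move.
- gripper_to(opening, f_grip=None): finger opening in m; f_grip is the grip in N (None keeps the last); returns when the fingers have stopped.
- r.hold(seconds).
- inverse_kinematics(position, orientation): joint angles nearest the present ones, or None.
- vision.snapshot(name): name is "side" or "top" or "wrist"; returns the picture (384x512x3 uint8, red, green, blue); there is no depth.
- vision.get_calibration(name): a dict with "fx", "fy", "cx", "cy" (pixels), "D" ([k1, k2, p1, p2, k3] as OpenCV has them; the pictures are not rectified), "position" and "orientation" of the camera in the world. Camera axes: x right, y down, z forward; pixel columns grow to the right and rows downward; lengths in m; the calibration is good to about 2 mm. A picture is of the moment at which its call begins: read the wrist's pose just before it. get_calibration takes no time and is no camera call; for the wrist camera it gives the pose at the moment of the call.
A pose or a line that the arm cannot do raises r.PlanningError and nothing moves.
- r.sign_off(): hands the job in; it is judged then, once.
Trained networks look in the newest picture that a camera, given by its name, has taken for a name from the list of things; names that differ only in an ending like _2 or _b are one class to them, and where a whole thing is asked for, a point or a joint stands for the part that bears it (a point fixed in the world has none). Each returns a list of dicts, best first, with "score" (0 to 1); they miss things now and then, are a little off and sometimes report something else, mostly with a low value. They report only what shows in the picture. A call takes as long as a camera call. They do not tell look-alikes from the thing itself.
- models.boxes_of(thing, camera): "at" ([x, y, z] in m, in world coordinates, good to about 4 mm: the middle of the surface that is visible of it).
- models.regions_of(thing, camera): "pixels" (384x512 bool, what is visible of it).
- models.mark_of(thing, camera): "at" ([x, y, z] in m, in world coordinates, good to about 4 mm: a listed point, or the origin of a listed thing).
Readings, each from a call of its own:
- telemetry.current_t(): time.
- telemetry.current_joints(): joint angles.
- telemetry.current_dq(): joint speeds.
- telemetry.current_joint_efforts(): joint torques, N m.
- telemetry.current_ee_pos(): TCP position.
- telemetry.current_tool_rot(): TCP orientation.
- telemetry.current_wrist_force(): force on the tool from outside, world axes, zero at the start.
- telemetry.current_torque(): the same for the moment, N m.
- telemetry.current_opening(): finger opening in m.
- telemetry.current_finger_force(): force on a finger pad.
Only numpy, scipy, OpenCV 4.12 (cv2) and the standard library are available. Lean on these libraries where they do the work, as an engineer would, in place of code of your own. Each camera call takes 0.05 s, during which the arm holds its last target. There are 200 camera calls.

## Working session

There is one attempt and no reset: what is moved stays moved. The work goes in short steps, each a Python script; the robot and the scene stay as the last script left them, time stands still between calls to the robot, and variables do not carry over. Pictures are saved under pics/ and viewed, at most 10 in all, crops included, and the job is handed in when it is done.

```bash
ls; mkdir -p pics
python3 - <<'E'
from plant import r, gripper_to, inverse_kinematics, vision, models, telemetry
import cv2, numpy as np
for c in ["top","side"]:
    im=vision.snapshot(c); cv2.imwrite(f"pics/{c}0.png",im[:,:,::-1])
    k=vision.get_calibration(c); print(c,np.round(k["position"],3),np.round(k["orientation"],3),k["fx"])
    for n in ["tin","tin_rim","lip","hopper_edge","paddle_bar","dispenser","mat","cell1","insulator","fuse_block","clamp","grease_jar","wrench","terminal_strip"]:
        print(n,[(np.round(d["at"],3).tolist(),round(d["score"],2)) for d in models.mark_of(n,c)[:4]])
print(telemetry.current_t())
E
```

```text
pics
top [0.283 0.054 1.468] [ 0.069 -0.665  0.74  -0.077] 427.1251751202762
tin [([0.623, -0.114, -0.004], 0.73), ([0.292, -0.376, -0.003], 0.7)]
tin_rim [([0.29, -0.376, 0.064], 0.77), ([0.625, -0.115, 0.059], 0.6)]
lip [([0.643, 0.15, 0.176], 0.85), ([0.386, -0.216, 0.001], 0.67)]
hopper_edge [([0.543, 0.128, 0.307], 0.82), ([0.39, -0.211, 0.004], 0.58)]
paddle_bar []
dispenser [([0.646, 0.149, 0.176], 0.36)]
mat [([0.573, -0.398, -0.002], 0.6)]
cell1 []
insulator [([0.608, 0.481, -0.002], 0.9), ([0.644, 0.152, 0.174], 0.37)]
fuse_block [([0.79, 0.012, 0.002], 0.49)]
clamp [([0.805, -0.122, -0.004], 0.61), ([0.573, -0.399, -0.002], 0.39)]
grease_jar [([0.481, 0.435, -0.001], 0.56)]
wrench [([0.389, -0.214, 0.004], 0.63)]
terminal_strip [([0.395, 0.111, -0.001], 0.45)]
side [ 0.381 -0.781  1.144] [-0.351  0.931 -0.089  0.034] 449.9208795612647
tin [([0.289, -0.376, -0.0], 0.77), ([0.626, -0.114, 0.002], 0.74)]
tin_rim [([0.289, -0.373, 0.06], 0.91), ([0.625, -0.116, 0.061], 0.57), ([0.726, 0.157, 0.215], 0.49), ([0.48, 0.437, 0.004], 0.22)]
lip [([0.645, 0.147, 0.175], 0.94)]
hopper_edge [([0.546, 0.13, 0.305], 0.89)]
paddle_bar [([0.658, 0.148, 0.123], 0.66)]
dispenser []
mat [([0.573, -0.394, -0.001], 0.98)]
cell1 [([0.702, 0.151, 0.21], 0.64), ([0.769, 0.16, 0.23], 0.54), ([0.678, 0.151, 0.2], 0.46), ([0.658, 0.147, 0.121], 0.34)]
insulator [([0.609, 0.479, -0.0], 0.61), ([0.771, 0.162, 0.23], 0.32)]
fuse_block [([0.795, 0.016, -0.0], 0.49)]
clamp [([0.806, -0.122, -0.001], 0.63)]
grease_jar [([0.482, 0.438, -0.0], 0.59), ([0.701, 0.151, 0.21], 0.25)]
wrench [([0.393, -0.213, -0.004], 0.56), ([0.481, 0.439, 0.001], 0.18)]
terminal_strip [([0.391, 0.109, -0.003], 0.63), ([0.389, -0.215, -0.005], 0.55)]
1.5
```

View pics/top0.png

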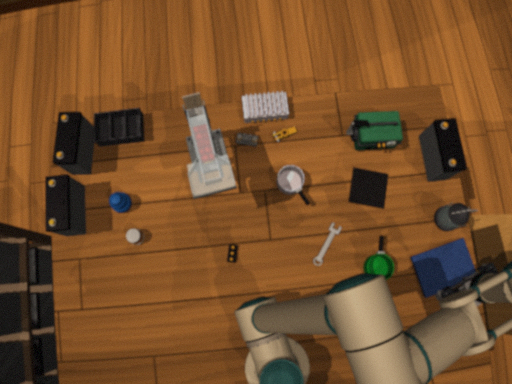

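View pics/side0.png

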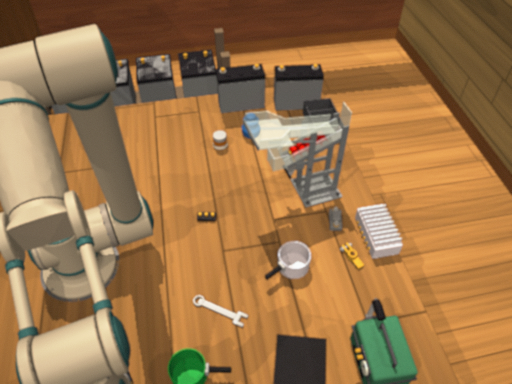

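The real tin is the plain metal one at (0.624, -0.115): top px (290,178), handle end about (308,203). The green look-alike is at (0.29, -0.376). The dispenser runs from px (212,190) to (192,97), and the mat is at (368,187).

```bash
cat > h.py <<'E'
from plant import r, gripper_to, inverse_kinematics, vision, models, telemetry
import cv2, numpy as np
from scipy.spatial.transform import Rotation as R
def q_xyzw(q): return R.from_quat([q[1],q[2],q[3],q[0]])
def onplane(px,k,z):
    K=np.array([[k["fx"],0,k["cx"]],[0,k["fy"],k["cy"]],[0,0,1]])
    u=cv2.undistortPoints(np.float64(px).reshape(-1,1,2),K,np.array(k["D"])).reshape(-1,2)
    d=q_xyzw(k["orientation"]).apply(np.c_[u,np.ones(len(u))]); p=np.array(k["position"])
    return p+d*((z-p[2])/d[:,2])[:,None]
def quat(yaw,tilt,flip=0):
    """tool z leans forward by tilt along heading yaw; y horizontal"""
    x=R.from_euler('ZYX',[yaw,np.pi-tilt,0])   # z -> (sin t,0,-cos t)
    if flip: x=x*R.from_euler('z',np.pi)
    a=x.as_quat(); return [a[3],a[0],a[1],a[2]]
def tcp(tin,yaw,tilt):
    """TCP position for tin underside centre, tin heading yaw (handle at -x)"""
    c,s=np.cos(yaw),np.sin(yaw)
    g=np.array(tin)+[-.08*c,-.08*s,.045]
    return g-.006*np.array([np.sin(tilt)*c,np.sin(tilt)*s,-np.cos(tilt)])
def handle(cam,near,k):
    for d in models.regions_of("tin",cam):
        v,u=np.nonzero(d["pixels"]); P=onplane(np.c_[u,v],k,.050)
        e=P[:,:2]-near
        if np.linalg.norm(np.median(e,0))<.06:
            n=np.linalg.norm(e,axis=1); f=e[(n>.07)&(n<.115)]
            m=-f.mean(0); print(cam,"score",d["score"],"n",len(f),"max",n.max(),"yaw",np.degrees(np.arctan2(m[1],m[0])))
E
python3 - <<'E'
from h import *
near=[.624,-.115]
for c in ["top","side"]:
    im=vision.snapshot(c); k=vision.get_calibration(c); handle(c,near,k)
    for d in models.regions_of("dispenser",c)[:2]:
        v,u=np.nonzero(d["pixels"]); print(c,"disp",d["score"],len(u))
        cv2.imwrite(f"pics/m{c}.png",d["pixels"]*np.uint8(255))
    for n in ["cell1","lip","hopper_edge","paddle_bar"]:
        print(n,[(np.round(d["at"],3).tolist(),round(d["score"],2)) for d in models.mark_of(n,c)[:6]])
t=np.radians(35)
print(R.from_quat(np.roll(quat(.1,t),-1)).as_matrix().round(2))
for f in (0,1):
  for y in (20,40,60):
    a=np.radians(y); print(f,y,inverse_kinematics(tcp([.624,-.115,.0],a,t),quat(a,t,f)))
  for y in (5,10,15):
    a=np.radians(y); print(f,y,inverse_kinematics(tcp([.63,.147,.095],a,t),quat(a,t,f)))
  a=np.radians(-30); print(f,inverse_kinematics(tcp([.573,-.396,.004],a,t),quat(a,t,f)))
E
```

```text
top score 0.67 n 43 max 0.10714719245736719 yaw 27.431742985841282
top disp 0.67 3216
cell1 []
lip [([0.644, 0.146, 0.175], 0.69), ([0.545, 0.13, 0.309], 0.69)]
hopper_edge []
paddle_bar []
side score 0.93 n 81 max 0.10701124908152869 yaw 27.59308760900918
side disp 0.95 6141
side disp 0.67 221
cell1 [([0.726, 0.156, 0.217], 0.52), ([0.68, 0.15, 0.198], 0.5), ([0.702, 0.151, 0.208], 0.38)]
lip [([0.642, 0.144, 0.176], 0.91), ([0.656, 0.145, 0.121], 0.16)]
hopper_edge [([0.547, 0.127, 0.305], 0.83), ([0.391, 0.113, 0.002], 0.74)]
paddle_bar [([0.655, 0.147, 0.119], 0.51)]
[[-0.82 -0.1   0.57]
 [-0.08  1.    0.06]
 [-0.57  0.   -0.82]]
0 20 [-0.72316933  0.34505057  2.18889278  1.12212243  0.59329159  2.68346064]
0 40 [-0.78812845  0.4377576   1.9904566   0.852622    0.86176538  2.60431579]
0 60 [-0.77285461  0.54463004  1.75758324  0.66824487  1.11315879  2.50471663]
0 5 [ 0.15048655  0.11197355  2.16200736 -0.14133949  0.26016621 -1.38234375]
0 10 [ 0.0774932   0.10538131  2.1701968   0.21528135  0.26317051 -1.85845364]
0 15 [ 0.00509504  0.10463039  2.17112371  0.50344833  0.30663384 -2.26611834]
0 None
1 20 [-0.72316933  0.34505057  2.18889278  1.12212243  0.59329159 -0.45813201]
1 40 [-0.78812845  0.4377576   1.9904566   0.852622    0.86176538 -0.53727686]
1 60 [-0.77285461  0.54463004  1.75758324  0.66824487  1.11315879 -0.63687603]
1 5 [ 0.15048655  0.11197355  2.16200736 -0.14133949  0.26016621  1.75924891]
1 10 [0.0774932  0.10538131 2.1701968  0.21528135 0.26317051 1.28313901]
1 15 [0.00509504 0.10463039 2.17112371 0.50344833 0.30663384 0.87547431]
1 [-0.83548387  0.33262178  2.19404537  1.42045126  0.17896573 -0.10545734]
```

Run:
```python
from h import *
t=np.radians(30); a=np.radians(27.5)
g=tcp([.6245,-.115,.0],a,t); q=quat(a,t,1)
ax=np.array([np.sin(t)*np.cos(a),np.sin(t)*np.sin(a),-np.cos(t)])
gripper_to(.07)
r.move_to((g-.17*ax).tolist(),q)
im=vision.snapshot("wrist"); k=vision.get_calibration("wrist"); cv2.imwrite("pics/w1.png",im[:,:,::-1])
for n in ["tin","tin_rim"]: print(n,[(np.round(d["at"],4).tolist(),round(d["score"],2)) for d in models.mark_of(n,"wrist")[:4]])
handle("wrist",[.6245,-.115],k)
print(telemetry.current_ee_pos(),g,telemetry.current_joints(),telemetry.current_t())
```

```text
tin [([0.6229, -0.1131, -0.0002], 0.76)]
tin_rim [([0.622, -0.1124, 0.0573], 0.68)]
wrist score 0.8 n 457 max 0.10987379320888614 yaw 27.480029868997406
[ 0.47554498 -0.19338359  0.19746559] [ 0.5508781  -0.15332513  0.05019615] [-0.89121383  0.10796955  1.94552805  0.59692025  1.0581941  -0.09123465] 4.6167
```

View pics/w1.png

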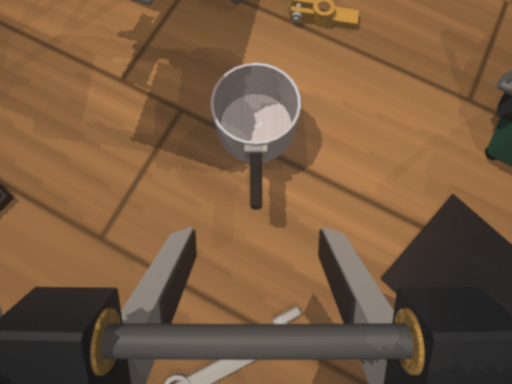

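The wrist view shows the tin centred at px (256,105). The handle runs straight down to (256,205), midway between the fingers, so I'm going in to grasp it.

Run:
```python
from h import *
t=np.radians(30); a=np.radians(27.5)
g=tcp([.6235,-.1142,.0],a,t); q=quat(a,t,1)
r.move_l(g.tolist(),q,vel=.12)
gripper_to(.0,60)
print(telemetry.current_opening(),telemetry.current_finger_force())
r.move_l((g+[0,0,.095]).tolist(),vel=.1)
print(telemetry.current_wrist_force(),telemetry.current_finger_force())
for c in ["side","top"]:
    vision.snapshot(c)
    for n in ["tin","tin_rim"]: print(c,n,[(np.round(d["at"],4).tolist(),round(d["score"],2)) for d in models.mark_of(n,c)[:3]])
# IK check at dispenser
yd=np.radians(8.5); u=np.array([np.cos(yd),np.sin(yd),0]); lip=np.array([.6435,.1475,0])
for y in (10,15,20,25,30):
    b=np.radians(y)
    for s in (-.13,-.016,-.005):
        j=inverse_kinematics(tcp(lip+s*u+[0,0,.095],b,t),quat(b,t,1)); print(y,s,None if j is None else np.round(j,2))
print(telemetry.current_t())
```

```text
0.011442793419521728 59.99533295631409
[ 0.07276878 -0.49752335 -1.75908066] 59.99538481235504
side tin [([0.2888, -0.3804, -0.0023], 0.86), ([0.622, -0.1115, 0.0968], 0.74)]
side tin_rim [([0.2881, -0.3744, 0.0602], 0.93), ([0.6247, -0.1161, 0.1565], 0.61)]
top tin [([0.6223, -0.1166, 0.0915], 0.77), ([0.2887, -0.3752, -0.0004], 0.76)]
top tin_rim [([0.6247, -0.1156, 0.152], 0.74), ([0.288, -0.3736, 0.0624], 0.72)]
10 -0.13 [ 0.05 -0.07  2.29  0.16  0.4   1.32]
10 -0.016 [0.08 0.11 2.1  0.12 0.41 1.38]
10 -0.005 [0.08 0.13 2.08 0.12 0.41 1.38]
15 -0.13 [-0.04 -0.07  2.29  0.36  0.44  0.98]
15 -0.016 [0.02 0.11 2.1  0.29 0.43 1.09]
15 -0.005 [0.02 0.13 2.08 0.28 0.44 1.1 ]
20 -0.13 [-0.12 -0.06  2.29  0.5   0.5   0.71]
20 -0.016 [-0.04  0.12  2.09  0.43  0.48  0.84]
20 -0.005 [-0.03  0.13  2.07  0.42  0.48  0.86]
25 -0.13 [-0.2  -0.05  2.28  0.59  0.56  0.49]
25 -0.016 [-0.09  0.13  2.08  0.52  0.53  0.64]
25 -0.005 [-0.09  0.14  2.06  0.52  0.53  0.65]
30 -0.13 [-0.26 -0.03  2.26  0.64  0.63  0.31]
30 -0.016 [-0.14  0.14  2.07  0.59  0.59  0.47]
30 -0.005 [-0.14  0.16  2.04  0.58  0.59  0.48]
8.5083
```

```bash
cat >> h.py <<'E'
T=np.radians(30); B=np.radians(12); yd=np.radians(8.5)
U=np.array([np.cos(yd),np.sin(yd),0]); LIP=np.array([.6435,.1475,0])
def pose(s,z=.095): return tcp(LIP+s*U+[0,0,z],B,T).tolist()
QB=quat(B,T,1)
E
python3 - <<'E'
from h import *
a=np.radians(27.5)
r.move_l(tcp([.50,-.12,.12],a,T).tolist(),vel=.2)
r.move_l(pose(-.16),QB,vel=.2)
for c in ["side","top","wrist"]:
    im=vision.snapshot(c); cv2.imwrite(f"pics/{c}2.png",im[:,:,::-1])
    for n in ["tin","tin_rim","lip","paddle_bar","hopper_edge"]: print(c,n,[(np.round(d["at"],4).tolist(),round(d["score"],2)) for d in models.mark_of(n,c)[:3]])
print(LIP-.16*U,telemetry.current_t())
w=vision.snapshot("wrist"); s=vision.snapshot("side")
cv2.imwrite("pics/c2.png",np.hstack([cv2.resize(s[80:272,160:416],(400,300)),cv2.resize(w,(400,300))])[:,:,::-1])
E
```

```text
side tin [([0.4883, 0.1234, 0.0953], 0.9), ([0.2874, -0.3755, 0.0004], 0.59), ([0.7683, 0.1629, 0.2301], 0.34)]
side tin_rim [([0.4823, 0.1198, 0.1522], 0.86), ([0.2905, -0.3758, 0.0615], 0.65)]
side lip [([0.6422, 0.1459, 0.174], 0.68)]
side paddle_bar [([0.6552, 0.145, 0.1229], 0.54), ([0.391, -0.2159, -0.0022], 0.44)]
side hopper_edge [([0.5462, 0.129, 0.3057], 0.78)]
top tin [([0.2919, -0.3759, 0.0005], 0.71), ([0.4852, 0.1227, 0.0908], 0.58), ([0.7911, 0.0118, -0.0015], 0.2)]
top tin_rim [([0.2868, -0.373, 0.0611], 0.93)]
top lip [([0.6452, 0.1478, 0.1711], 0.64)]
top paddle_bar [([0.4822, 0.4367, 0.0023], 0.46), ([0.3909, -0.2137, 0.0018], 0.28)]
top hopper_edge [([0.5457, 0.1329, 0.3082], 0.82)]
wrist tin [([0.4832, 0.1218, 0.0966], 0.61)]
wrist tin_rim [([0.484, 0.1243, 0.1544], 0.56)]
wrist lip []
wrist paddle_bar []
wrist hopper_edge []
[0.48525746 0.12385049 0.        ] 12.65
```

View pics/c2.png

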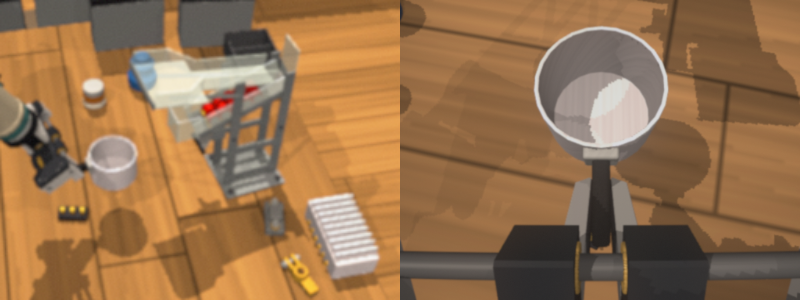

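The tin is level and gripped, at left-half px (112,162). The mouth is ahead of it at (185,120), with five cells visible in the chute. Next is the first stroke, under guard.

```bash
cat >> h.py <<'E'
def s_now():
    return float((np.array(telemetry.current_ee_pos())-pose(0))@U)
def fx(): return float(np.array(telemetry.current_wrist_force())@U)
def stroke(i):
    r.move_l(pose(-.060),vel=.1); f0=fx()
    g=r.move_l(pose(-.002),vel=.022,guard=11)
    print("guard",g,"s",round(s_now(),4),"dF",round(fx()-f0,2))
    r.hold(.5); print("held s",round(s_now(),4),"dF",round(fx()-f0,2),"Fz",round(telemetry.current_wrist_force()[2],2))
E
python3 - <<'E'
from h import *
print("Fz0",telemetry.current_wrist_force()[2])
stroke(1)
s=vision.snapshot("side"); 
for n in ["cell1","tin"]: print(n,[(np.round(d["at"],4).tolist(),round(d["score"],2)) for d in models.mark_of(n,"side")])
r.move_l(pose(-.060),vel=.06); r.hold(.3)
print("Fz",telemetry.current_wrist_force()[2],telemetry.current_t())
w=vision.snapshot("wrist")
for n in ["cell1","tin"]: print(n,[(np.round(d["at"],4).tolist(),round(d["score"],2)) for d in models.mark_of(n,"wrist")])
cv2.imwrite("pics/c3.png",np.hstack([cv2.resize(s[80:272,160:416],(400,300)),cv2.resize(w,(400,300))])[:,:,::-1])
E
```

```text
Fz0 -2.423444013724023
guard True s -0.0131 dF -5.69
held s -0.0159 dF -6.77 Fz -1.88
cell1 [([0.6401, 0.1498, 0.0966], 0.63), ([0.724, 0.1593, 0.2135], 0.57), ([0.7698, 0.1634, 0.2308], 0.57), ([0.6993, 0.1499, 0.2103], 0.41)]
tin [([0.288, -0.3766, -0.0015], 0.91), ([0.6237, 0.1462, 0.0845], 0.62), ([0.3921, 0.1089, -0.0008], 0.46)]
Fz -2.1765505524391617 18.025
cell1 [([0.6043, 0.1465, 0.1111], 0.59)]
tin [([0.5786, 0.14, 0.0956], 0.86)]
```

View pics/c3.png

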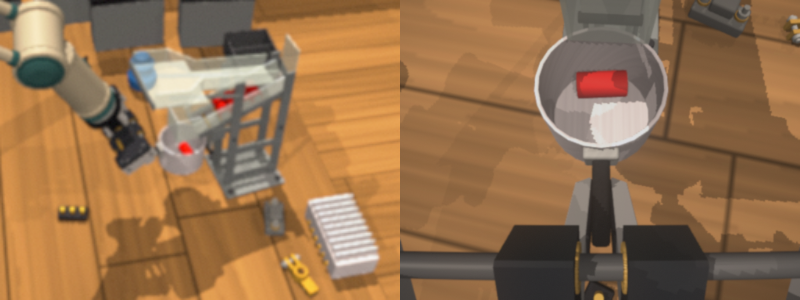

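One cell is in the tin (right half, px (602,83)). The paddle reached its stop at s ≈ -16 mm, as specified. On to the second stroke.

```bash
cat > st.py <<'E'
from h import *
import sys
i=sys.argv[1]
stroke(2)
s=vision.snapshot("side")
print([(np.round(d["at"],4).tolist(),round(d["score"],2)) for d in models.mark_of("cell1","side")])
r.move_l(pose(-.060),vel=.06); r.hold(.5)
print("Fz",telemetry.current_wrist_force()[2],telemetry.current_t())
w=vision.snapshot("wrist"); s2=vision.snapshot("side")
print([(np.round(d["at"],4).tolist(),round(d["score"],2)) for d in models.mark_of("cell1","wrist")])
cv2.imwrite(f"pics/d{i}.png",np.hstack([cv2.resize(s2[80:272,160:416],(400,300)),cv2.resize(w,(400,300))])[:,:,::-1])
E
python3 st.py 2
```

```text
guard True s -0.0132 dF -4.7
held s -0.0155 dF -5.39 Fz -1.98
[([0.6188, 0.1419, 0.0984], 0.6), ([0.6476, 0.1513, 0.094], 0.57), ([0.7041, 0.153, 0.2066], 0.43), ([0.7272, 0.1566, 0.2145], 0.4)]
Fz -2.52487866042183 22.725
[([0.6052, 0.1486, 0.1076], 0.93), ([0.5784, 0.1396, 0.1004], 0.86)]
```

View pics/d2.png

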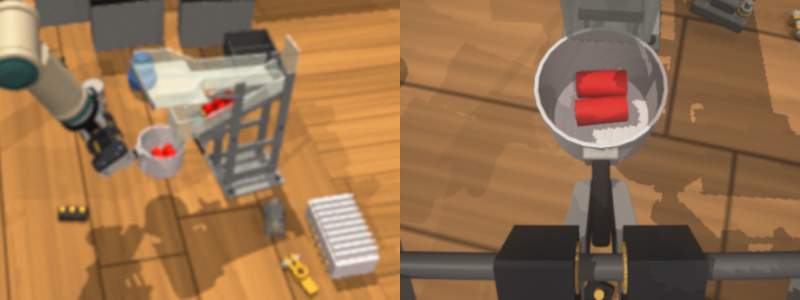

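Two cells are in the tin (px (602,83) and (601,110)). Third stroke.

```bash
python3 st.py 3
```

```text
guard True s -0.0134 dF -6.29
held s -0.0153 dF -5.62 Fz -2.22
[([0.6463, 0.1534, 0.0919], 0.54), ([0.6222, 0.1447, 0.0989], 0.47), ([0.7016, 0.1542, 0.2089], 0.46), ([0.7248, 0.1576, 0.2115], 0.37)]
Fz -2.7587939331196973 27.4583
[([0.5769, 0.1384, 0.1041], 0.98), ([0.5608, 0.1332, 0.0984], 0.75), ([0.6007, 0.1484, 0.103], 0.67)]
```

View pics/d3.png

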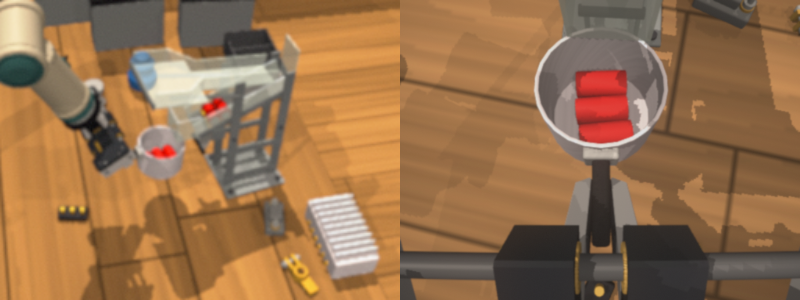

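All three cells are in the tin and two remain in the chute (px (213,107)). Now to place the tin on the mat.

Run:
```python
from h import *
r.move_l(pose(-.17),vel=.15)
m=np.array([.573,-.396,0]); b=np.radians(5); q=quat(b,T,1)
print(np.round(inverse_kinematics(tcp(m+[0,0,.004],b,T),q),2))
r.move_l(tcp([.49,-.12,.12],b,T).tolist(),q,vel=.15)
r.move_l(tcp(m+[0,0,.12],b,T).tolist(),q,vel=.15)
for c in ["side","top"]:
    vision.snapshot(c)
    for n in ["tin","tin_rim","mat"]: print(c,n,[(np.round(d["at"],4).tolist(),round(d["score"],2)) for d in models.mark_of(n,c)[:3]])
w=vision.snapshot("wrist"); s=vision.snapshot("side")
cv2.imwrite("pics/e.png",np.hstack([cv2.resize(s[192:384,200:456],(400,300)),cv2.resize(w,(400,300))])[:,:,::-1])
print(telemetry.current_t())
```

```text
[-1.07  0.43  1.93  0.77  0.72 -0.16]
side tin [([0.5702, -0.3965, 0.1196], 0.83), ([0.2911, -0.3786, -0.0013], 0.77)]
side tin_rim [([0.5761, -0.399, 0.1771], 0.77), ([0.2919, -0.3759, 0.063], 0.75)]
side mat [([0.5715, -0.391, -0.0005], 0.58)]
top tin [([0.2925, -0.3748, -0.0004], 0.92), ([0.5722, -0.3944, 0.1135], 0.76)]
top tin_rim [([0.5684, -0.3959, 0.1783], 0.96), ([0.2859, -0.3727, 0.0642], 0.79)]
top mat [([0.5744, -0.3979, -0.0037], 0.76), ([0.5735, -0.3941, 0.1148], 0.7)]
32.775
```

View pics/e.png

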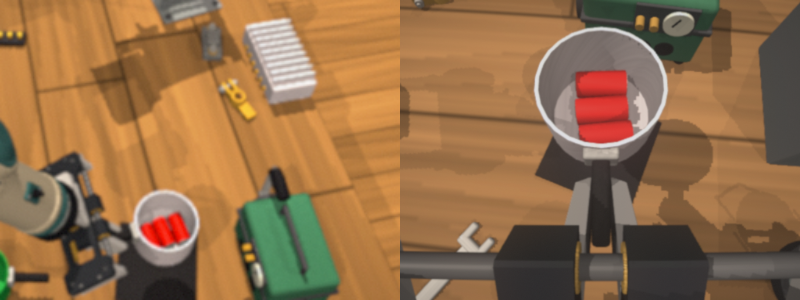

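The tin is level above the mat with its three cells (left half, px (168,228)). Next I lower it under guard, release and retract.

Run:
```python
from h import *
m=np.array([.573,-.396,0]); b=np.radians(5); q=quat(b,T,1)
r.move_l(tcp(m+[0,0,.02],b,T).tolist(),vel=.1)
g=r.move_l(tcp(m+[0,0,-.001],b,T).tolist(),vel=.015,guard=5)
e=telemetry.current_ee_pos(); print(g,"tin z",e[2]-tcp(m,b,T)[2])
r.hold(.2); gripper_to(.05); r.hold(.2)
e=np.array(telemetry.current_ee_pos())
ax=np.array([np.sin(T)*np.cos(b),np.sin(T)*np.sin(b),-np.cos(T)])
r.move_l((e-.12*ax).tolist(),vel=.08); r.hold(.3)
for c in ["side","top"]:
    s=vision.snapshot(c)
    for n in ["tin","tin_rim","mat","cell1"]: print(c,n,[(np.round(d["at"],4).tolist(),round(d["score"],2)) for d in models.mark_of(n,c)[:5]])
w=vision.snapshot("wrist"); s=vision.snapshot("side")
cv2.imwrite("pics/f.png",np.hstack([cv2.resize(s,(400,300)),cv2.resize(w,(400,300))])[:,:,::-1])
print(telemetry.current_t())
```

```text
True tin z 0.004010975658339161
side tin [([0.2882, -0.3766, -0.0024], 0.91), ([0.5731, -0.396, 0.0055], 0.7)]
side tin_rim [([0.2909, -0.3762, 0.0635], 0.88), ([0.573, -0.3975, 0.0667], 0.6)]
side mat []
side cell1 [([0.5935, -0.3957, 0.0165], 0.62), ([0.5492, -0.4039, 0.0143], 0.47), ([0.703, 0.1528, 0.2051], 0.46), ([0.6803, 0.1498, 0.2005], 0.45)]
top tin [([0.289, -0.3761, -0.0023], 0.83), ([0.5444, 0.1295, 0.3084], 0.7), ([0.5707, -0.3922, 0.0021], 0.64), ([0.5743, -0.3962, 0.0191], 0.47), ([0.3939, 0.1096, -0.0014], 0.27)]
top tin_rim [([0.5731, -0.3958, 0.0644], 0.87), ([0.2865, -0.3728, 0.0654], 0.59)]
top mat [([0.5724, -0.3966, -0.0032], 0.96)]
top cell1 [([0.5747, -0.3967, 0.0178], 0.47), ([0.5939, -0.3929, 0.0188], 0.46), ([0.5463, -0.4081, 0.0235], 0.42)]
38.6333
```

View pics/f.png

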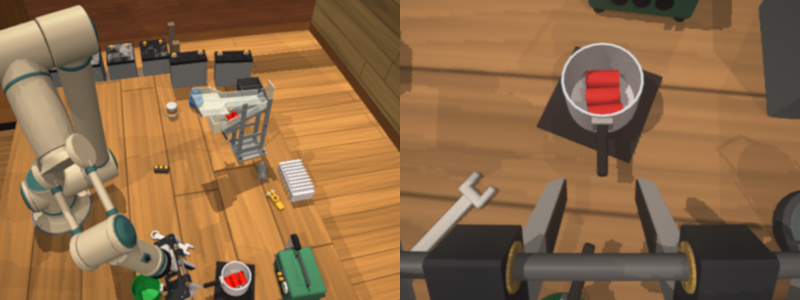

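The tin stands on the middle of the mat (right half, px (602,95)) with three cells in it. The gripper is clear and two cells remain in the dispenser.

```bash
python3 -c "
from h import *
print(r.sign_off())"
```

```text
the job is handed in; nothing more can be done
None
```

The job is handed in: three cells were caught in the tin, it stands released and upright in the middle of the mat, and two cells are left in the dispenser; the hand-in returned no verdict.

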